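# Tare the parcel scale and print the slip

## Task

An empty carton stands on the parcel scale: tare it off by gently pressing the large round key on the scale's console well down with your fingertips for half a second and letting it come up, then print the slip by pressing the long bar-shaped key in the same way. Do not press the small round key or the square key. Keep off the scale, leave the carton, the tape roll and the tape measure where they stand, and finish with the hand clear.

Things in the scene. Friction and masses are not known exactly. Their poses are not given: they have to be found in the camera images.
- console: Scale console fixed to the bench: flat grey housing 170 mm (its x, front to back) x 290 mm (its y) x 40 mm high, origin at the centre of its underside, x pointing to its back, where a dark display lies flat on the top (3.5 mm thick). Four off-white keys stand in one row along its y, 42 mm in front of its centre (its x = -42 mm), at y = -96, -32, +32 and +96 mm; which key is in which place changes from run to run, the point of each key tells.
- tare_top (a point): Centre of the flat top of the tare key (large round key, 40 mm across; told by its shape). Moves with the key. Up: the top is 56 mm above the bench and 12 mm above its black frame. x and y axes as those of the console.
- tare_key (a joint): Travel of the tare key straight down, in m: 0 up, 0.006 at its stop. Sprung: starts to move at 1.5 N, is at the stop at 5.1 N, comes up by itself when released.
- print_top (a point): Centre of the flat top of the print key (long bar-shaped key, 22 mm wide (along the row) and 56 mm long (front to back); told by its shape). Moves with the key. Up: the top is 56 mm above the bench and 12 mm above its black frame. x and y axes as those of the console.
- print_key (a joint): Travel of the print key straight down, in m: 0 up, 0.006 at its stop. Sprung: starts to move at 1.5 N, is at the stop at 5.1 N, comes up by itself when released.
- power_top (a point): Centre of the flat top of the power key (small round key, 20 mm across; told by its shape). Moves with the key. Up: the top is 56 mm above the bench and 12 mm above its black frame. x and y axes as those of the console.
- power_key (a joint): Travel of the power key straight down, in m: 0 up, 0.006 at its stop. Sprung: starts to move at 1.5 N, is at the stop at 5.1 N, comes up by itself when released.
- menu_top (a point): Centre of the flat top of the menu key (square key, 30 x 30 mm; told by its shape). Moves with the key. Up: the top is 56 mm above the bench and 12 mm above its black frame. x and y axes as those of the console.
- menu_key (a joint): Travel of the menu key straight down, in m: 0 up, 0.006 at its stop. Sprung: starts to move at 1.5 N, is at the stop at 5.1 N, comes up by itself when released.
- tare_unit: The tare key with its black frame, 66 x 56 x 4 mm, fixed on the console; origin at the centre of the frame's underside, on the console's top (40 mm above the bench).
- print_unit: The print key with its black frame, 66 x 56 x 4 mm, fixed on the console; origin at the centre of the frame's underside, on the console's top (40 mm above the bench).
- scale: Parcel scale fixed to the bench left (+y) of the console: dark steel weighing plate 220 x 220 mm, its top 48 mm above the bench; origin under its centre, at bench height.
- carton_center (a point): Centre of the small empty carton (140 x 66 x 60 mm, long along its x) that stands loose on the scale; its top is 108 mm above the bench.
- tape_roll_center (a point): Centre, half-way up, of a loose roll of brown packing tape lying flat beyond the console: 96 mm across, 48 mm high.
- measure_center (a point): Centre, half-way up, of a loose black tape measure standing beyond the console: 66 x 36 x 58 mm high.

How it is judged:
On the way, in this order (a step that is already met when the one before it is completed fails the run):
1. the fingers press the large round tare key at least 3.5 mm down, for 0.2 s (value of joint tare_key above 0.0035 m and contact force between the fingers and tare_unit above 0.5 N), for 0.2 s.
2. the tare key is let up again, the print key not yet pressed (value of joint each of tare_key, print_key below 0.001 m), for 0.1 s.
3. the fingers press the bar-shaped print key at least 3.5 mm down, for 0.2 s (value of joint print_key above 0.0035 m and contact force between the fingers and print_unit above 0.5 N), for 0.2 s.
At the end, for the whole second after the job is handed in: All four keys are up again (within 1 mm), and the carton, tape roll and tape measure are within 8 mm of where they began (all of step 2 and value of joint each of power_key, menu_key below 0.001 m and distance of each of carton_center, tape_roll_center, measure_center from where it was at the start of the episode below 0.008 m); the robot touches nothing.
It fails at once if the small round key or the square key is pressed (more than 1.5 mm) (value of joint any of power_key, menu_key above 0.0015 m).
It fails at once if the tare and print keys are pressed together (value of joint each of tare_key, print_key above 0.0015 m).
It fails at once if a key is pressed roughly (over 30 N) (contact force between any of the fingers, the arm and tare_unit above 30 N or contact force between any of the fingers, the arm and print_unit above 30 N).
It fails at once if the robot touches the scale (contact force between any of the fingers, the arm and scale above 0.5 N).
It fails at once if the carton, tape roll or tape measure is pushed or lifted (moved more than 8 mm) (distance of any of carton_center, tape_roll_center, measure_center from where it was at the start of the episode above 0.008 m).
It also fails if it takes over 40 s, if anything falls off the work surface, if the arm or the gripper's body presses on something with over 40 N, if the wrist force passes 120 N, or if a joint passes its speed limit or range.

## Robot

A 6-joint arm with a two-finger parallel gripper is mounted at the origin on the work surface. World frame = base frame: x ahead of the robot, y to its left, z up, the work surface at z = 0. Lengths are in m, angles in rad, forces in N, time in s.
With the tool pointing down it reaches from about 0.3 to 0.95 m from the base axis. Payload 3.1 kg.
Tool frame: the origin (TCP) lies on the mounting face of the last link; the fingertips stand 173 mm ahead of it and the grasp point (between the pads) lies 155 mm ahead of it; z points along the fingers, y is the line along which they close (so a half turn about z gives the same grasp; the last joint's range is limited). The gripper opens to 85 mm and grips with 20 to 120 N. Pads are 22 mm wide; open, the fingers measure 114 mm over their backs; the gripper's body (76 mm by 85 mm) begins 54 mm behind the grasp point. The pads swing forward as they close: fully open they stand 13 mm farther back than shut.
Start: joints at [1.1, 0.308, 1.634, -0, 1.2, -0.07], TCP at [0.244, 0.575, 0.405] pointing down, gripper open.
Joint ranges: [-3.06, 3.06], [-0.79, 1.96], [0.05, 2.63], [-1.19, 4.34], [0.05, 2.64], [-2.94, 2.94]. Speed limits (rad/s): [2.79, 2.79, 3.14, 3.14, 3.14, 3.14].

## Interface

Orientations are given as a rotation vector (axis times angle).
In Python, from plant import manip gives the robot as it stands. The module is installed in compiled form; this text tells all that it offers.
- The arm moves only by the tool send_rows, never from a script. Its argument "increments" is a list of rows, each a list of 4 numbers: the shift along the tool's x, y, z in cm, then the turn about the tool's z in degrees. In form: [[x, y, z, yaw], ...]. A call has 1 to 20 rows; each row shifts and turns the commanded pose from where the row before left it, along the tool's axes as they then stand; what a row does not reach is not made up. A row lasts 1/10 s, in which the tool goes at most 50 mm and 8.59 degrees, less where a joint would pass 70% of its speed; a pose out of reach is approached as far as the arm can. A call is refused whole if a number of a shift passes 5 or a number of a turn 8.59, either way. A call with a gripper value outside its range is refused whole. "jaw" is the finger opening in cm, from 0 to 8.54, set as the call begins (left out, the last holds). The fingers move at their own pace and stop on an object; "force" is the grip in N (left out, the last holds). Time passes only in rows, so rows that do not move let the fingers close. It gives the time, the measured TCP pose, the force, the opening and the grip force at its end, in the units of the state.
- manip.read_state(): the state, without advancing time (a new reading comes with each control period).
- manip.snapshot(name): name is "side" or "top" or "wrist"; returns a dict with "pixels" (384x512x3 uint8, red, green, blue), "fov_y" (degrees; the focal length in pixels is half the picture's height over the tangent of half this angle, whatever the lens; pixels are square), "cx", "cy" (the principal point, pixels), "view" (4x4, takes a point from world to camera coordinates). Camera axes: x right, y up, looking along -z (the intrinsics and any distortion apply to the point x, -y, -z); pixel columns grow to the right and rows downward; lengths in m; the calibration is good to about 2 mm. A picture is of the moment at which its call begins. There is no depth.
- manip.job_done(): hands the job in; it is judged then, once.
Trained networks look in a picture, given as the dict that the camera call returned (one of the last four; its "shot" number tells which), for a name from the list of things; names that differ only in an ending like _2 or _b are one class to them, and where a whole thing is asked for, a point or a joint stands for the part that bears it (a point fixed in the world has none). Each returns a list of dicts, best first, with "p" (0 to 1); they miss things now and then, are a little off and sometimes report something else, mostly with a low value. They report only what shows in the picture. A call takes as long as a camera call.
- manip.spot_in(thing, picture): "point" ([x, y, z] in m, in world coordinates, good to about 4 mm: the middle of the surface that is visible of it).
- manip.place_of(thing, picture): "point" ([x, y, z] in m, in world coordinates, good to about 4 mm: a listed point, or the origin of a listed thing).
The state is a dict: "time_s": time; "joint_positions": joint angles; "dq": joint speeds; "joint_torque": joint torques, N m; "position": TCP position; "eef_rot": TCP orientation; "ft_force": force on the tool from outside, world axes, zero at the start; "torque": the same for the moment, N m; "gripper_width": opening from 0.0 (shut) to 1.0 (fully open); "grip_force": force on a finger pad.
Only numpy, scipy, OpenCV 4.12 (cv2) and the standard library are available. Lean on these libraries where they do the work, as an engineer would, in place of code of your own. Each camera call takes 0.05 s, during which the arm holds its last target. There are 200 camera calls.

## Working session

There is one attempt and no reset: what is moved stays moved. The work goes in short steps, Python scripts to look and compute and a tool call to move; the robot and the scene stay as the last step left them, time stands still between calls to the robot, and variables do not carry over. Pictures are saved under pics/ and viewed, at most 10 in all, crops included, and the job is handed in when it is done.

Besides the shell and the picture viewer there is one more tool, called in YAML: its name, and indented under it one key for each argument. send_rows: Moves the arm, as the interface text tells. Its arguments: {"type":"object","properties":{"increments":{"type":"array","items":{"type":"array","items":{"type":"number"}}},"jaw":{"type":"number"},"force":{"type":"number"}},"required":["increments"]}

```bash
mkdir -p pics
python3 - <<'E'
from plant import manip
import cv2
s=manip.read_state(); print(s['time_s'],s['position'],s['eef_rot'],s['gripper_width'])
for n in('top','side'):
    p=manip.snapshot(n); cv2.imwrite(f'pics/{n}1.png',p['pixels'][:,:,::-1])
    for t in('console','tare_top','print_top','power_top','menu_top','scale','carton_center'):
        r=manip.place_of(t,p); print(n,t,[(d['p'],[round(float(v),4) for v in d['point']]) for d in r[:2]])
E
```

```text
0.0 [0.24366285 0.57506856 0.40343207] [-0.62518349 -3.07812852  0.00355492] 1.000771264835773
top console [(0.91, [0.5247, 0.0453, 0.0042])]
top tare_top [(0.78, [0.5023, -0.0597, 0.0566]), (0.52, [0.4883, 0.0059, 0.0548])]
top print_top [(0.68, [0.4653, 0.1315, 0.0525]), (0.2, [0.6657, 0.1566, 0.0366])]
top power_top [(0.41, [0.4762, 0.0683, 0.0578]), (0.34, [0.5259, 0.0436, 0.0043])]
top menu_top [(0.75, [0.4863, 0.0035, 0.0535]), (0.48, [0.5034, 0.3565, 0.0813])]
top scale [(0.69, [0.4842, 0.3538, 0.0018])]
top carton_center [(0.75, [0.5043, 0.3557, 0.0794])]
side console [(0.83, [0.5265, 0.0473, -0.0005])]
side tare_top [(0.56, [0.5008, -0.0582, 0.0555])]
side print_top [(0.5, [0.5024, 0.3491, 0.0798]), (0.46, [0.4628, 0.1301, 0.0584])]
side power_top [(0.46, [0.474, 0.0701, 0.0551]), (0.35, [0.4846, 0.3516, 0.0002])]
side menu_top [(0.75, [0.4871, 0.0059, 0.0563])]
side scale [(0.83, [0.4853, 0.3484, -0.0005])]
side carton_center [(0.85, [0.5001, 0.3487, 0.0804]), (0.18, [0.5033, -0.0561, 0.054])]
```

View pics/top1.png

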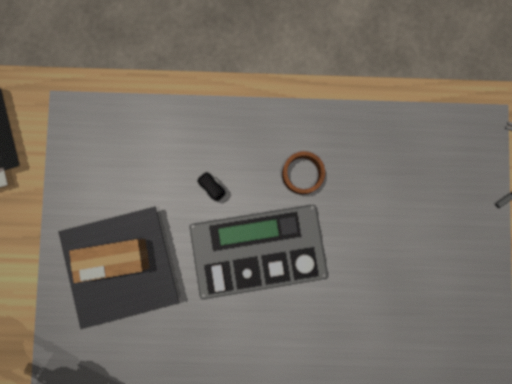

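Run:
```python
import numpy as np
from scipy.spatial.transform import Rotation as R
r=R.from_rotvec([-0.62518349,-3.07812852,0.00355492]).as_matrix(); print(r.round(3))
a=np.array([.5015,-.059]);b=np.array([.464,.131]);print(np.degrees(np.arctan2(*(b-a)[::-1])))
p=np.array([.24366,.57507])
for t in(a,b): d=t-p; print(r[:2,:2].T@d*100)
```

```text
[[-0.921  0.39  -0.001]
 [ 0.39   0.921 -0.002]
 [ 0.    -0.002 -1.   ]]
101.16488017754858
[-48.47717662 -48.32405685]
[-37.61207851 -32.29249871]
```

The picture shows, left to right, the bar key at px (218,278), the small round at (247,273), the square at (276,268) and the large round at (304,263). This matches the network positions. I'll move over the tare key at height with the jaw shut.

send_rows:
  increments:
    - [-1.5, -1.5, 0, 0]
    - [-2.5, -2.5, 0, 0]
    - [-2.5, -2.5, 0, 0]
    - [-2.5, -2.5, 0, 0]
    - [-2.5, -2.5, 0, 0]
    - [-2.5, -2.5, 0, 0]
    - [-2.5, -2.5, 0, 0]
    - [-2.5, -2.5, 0, 0]
    - [-2.5, -2.5, 0, 0]
    - [-2.5, -2.5, 0, 0]
    - [-2.5, -2.5, 0, 0]
    - [-2.5, -2.5, 0, 0]
    - [-2.5, -2.5, 0, 0]
    - [-2.5, -2.5, 0, 0]
    - [-2.5, -2.5, 0, 0]
    - [-2.5, -2.5, 0, 0]
    - [-2.5, -2.5, 0, 0]
    - [-2.5, -2.5, 0, 0]
    - [-2.5, -2.5, 0, 0]
    - [-1, -1, 0, 0]
  jaw: 0
  force: 20

```text
time_s: 2.8
position: [0.4968, -0.0496, 0.4051]
eef_rot: [0.629, 3.076, -0.001]
ft_force: [-0.1, -0.4, -0.2]
gripper_width: 0.001
grip_force: 0.0
```

send_rows:
  increments:
    - [-1, -0.8, 0, 0]
    - [0, 0, 2, 0]
    - [0, 0, 3, 0]
    - [0, 0, 3, 0]
    - [0, 0, 3, 0]
    - [0, 0, 1, 0]
    - [0, 0, 0, 0]
    - [0, 0, 0, 0]

```text
time_s: 3.6
position: [0.5027, -0.0582, 0.2857]
eef_rot: [0.624, 3.077, 0.0]
ft_force: [0.3, 0.9, 0.2]
gripper_width: -0.001
grip_force: 0.0
```

```bash
cat > look.py <<'E'
from plant import manip
import numpy as np,cv2,sys
from scipy.spatial.transform import Rotation as R
def go(tag):
    s=manip.read_state(); r=R.from_rotvec(s['eef_rot']).as_matrix(); p=np.array(s['position'])
    tip=p+.173*r[:,2]; print(s['time_s'],p.round(4),'tip',tip.round(4),s['gripper_width'],np.round(s['ft_force'],2)); print(r.round(3))
    for n in('wrist','side','top'):
        im=manip.snapshot(n); cv2.imwrite(f'pics/{n}{tag}.png',im['pixels'][:,:,::-1])
        for t in('tare_top','print_top','power_top','menu_top'):
            for d in manip.place_of(t,im)[:1]: print(n,t,round(d['p'],2),np.round(d['point'],4),'tool cm',(r.T@(np.array(d['point'])-tip)*100).round(2))
go(sys.argv[1])
E
python3 look.py 2
```

```text
3.6 [ 0.5027 -0.0582  0.2857] tip [ 0.5029 -0.0582  0.1127] -0.0008269126276926232 [0.32 0.9  0.16]
[[-0.921  0.39   0.002]
 [ 0.39   0.921 -0.   ]
 [-0.001  0.    -1.   ]]
wrist tare_top 0.55 [ 0.4994 -0.0597  0.0529] tool cm [ 0.28 -0.27  5.98]
wrist print_top 0.76 [0.4643 0.135  0.055 ] tool cm [11.09 16.29  5.76]
wrist power_top 0.77 [0.4788 0.0708 0.0555] tool cm [ 7.26 10.94  5.71]
side tare_top 0.79 [ 0.5016 -0.0563  0.0543] tool cm [0.21 0.12 5.84]
side print_top 0.81 [0.4677 0.1312 0.0578] tool cm [10.63 16.07  5.48]
side menu_top 0.68 [ 0.5245  0.0475 -0.0014] tool cm [ 2.15 10.57 11.41]
top print_top 0.55 [0.4685 0.1317 0.0539] tool cm [10.58 16.15  5.87]
top power_top 0.37 [0.4789 0.0682 0.0562] tool cm [ 7.15 10.71  5.64]
top menu_top 0.65 [0.4876 0.0062 0.0546] tool cm [3.93 5.34 5.81]
```

send_rows:
  increments:
    - [0.1, 0, 1, 0]
    - [0, 0, 1.5, 0]
    - [0, 0, 1.5, 0]
    - [0, 0, 0.8, 0]
    - [0, 0, 0.5, 0]
    - [0, 0, 0.2, 0]
    - [0, 0, 0, 0]
    - [0, 0, 0, 0]

```text
time_s: 5.15
position: [0.5015, -0.0582, 0.2302]
eef_rot: [0.625, 3.077, -0.0]
ft_force: [1.1, 0.0, -0.6]
gripper_width: 0.0
grip_force: 0.0
```

send_rows:
  increments:
    - [0, 0, 0.1, 0]
    - [0, 0, 0.1, 0]
    - [0, 0, 0.1, 0]
    - [0, 0, 0.1, 0]
    - [0, 0, 0, 0]
    - [0, 0, 0, 0]

```text
time_s: 5.75
position: [0.5017, -0.0582, 0.2262]
eef_rot: [0.625, 3.077, 0.0]
ft_force: [0.9, 0.4, 4.4]
gripper_width: -0.001
grip_force: 1.7
```

send_rows:
  increments:
    - [0, 0, 0.1, 0]
    - [0, 0, 0, 0]
    - [0, 0, 0, 0]

```text
time_s: 6.05
position: [0.5016, -0.0582, 0.2251]
eef_rot: [0.625, 3.077, 0.0]
ft_force: [2.9, -1.3, 4.5]
gripper_width: 0.003
grip_force: 2.0
```

send_rows:
  increments:
    - [0, 0, 0.1, 0]
    - [0, 0, 0, 0]
    - [0, 0, 0, 0]
    - [0, 0, 0, 0]
    - [0, 0, 0, 0]

```text
time_s: 6.55
position: [0.5015, -0.0582, 0.224]
eef_rot: [0.625, 3.077, 0.0]
ft_force: [2.4, -0.2, 5.1]
gripper_width: 0.003
grip_force: 2.3
```

send_rows:
  increments:
    - [0, 0, 0.05, 0]
    - [0, 0, 0, 0]
    - [0, 0, 0, 0]
    - [0, 0, 0, 0]
    - [0, 0, 0, 0]

```text
time_s: 7.05
position: [0.5015, -0.0582, 0.2235]
eef_rot: [0.625, 3.077, 0.0]
ft_force: [4.4, -1.0, 4.7]
gripper_width: 0.002
grip_force: 2.6
```

Run:
```python
from plant import manip
import cv2
p=manip.snapshot('side'); f=p['pixels'][:,:,::-1]
import numpy as np
q=p['view']@np.array([.5015,-.058,.054,1]);fl=192/np.tan(np.radians(p['fov_y']/2))
u,v=int(p['cx']+fl*q[0]/-q[2]),int(p['cy']-fl*q[1]/-q[2]);print(u,v)
c=f[max(0,v-60):v+60,max(0,u-80):u+80]
cv2.imwrite('pics/press.png',cv2.resize(c,None,fx=5,fy=5,interpolation=3)); print(manip.read_state()['ft_force'])
```

```text
226 250
[ 3.90249304 -1.51913702  4.88107531]
```

View pics/press.png

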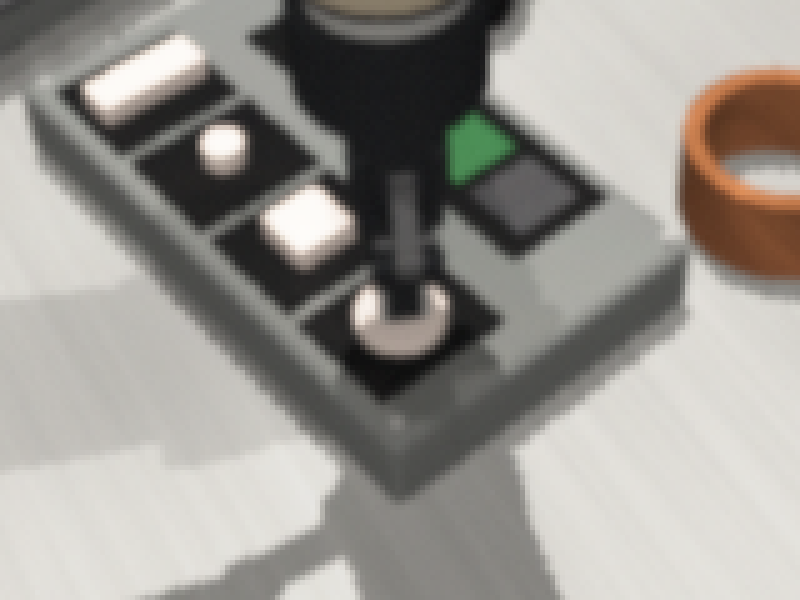

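The fingers stand on the large round key, which is visibly sunk (crop px (400,320)), and the force is about 5 N. Now I'll release it and move to the bar key.

send_rows:
  increments:
    - [0, 0, -0.5, 0]
    - [0, 0, -1, 0]
    - [0, 0, -1.5, 0]
    - [0, 0, -1.5, 0]
    - [0, 0, -1, 0]
    - [1, 1.5, 0, 0]
    - [1.6, 2.4, 0, 0]
    - [1.6, 2.4, 0, 0]
    - [1.6, 2.4, 0, 0]
    - [1.6, 2.4, 0, 0]
    - [1.6, 2.4, 0, 0]
    - [1, 1.5, 0, 0]
    - [0.7, 1.1, 0, 0]
    - [0, 0, 0, 0]
    - [0, 0, 0, 0]

```text
time_s: 8.6
position: [0.465, 0.1316, 0.2779]
eef_rot: [-0.624, -3.078, 0.001]
ft_force: [-0.1, -0.1, 0.0]
gripper_width: 0.002
grip_force: 0.0
```

```bash
python3 look.py 3
```

```text
8.6 [0.465  0.1316 0.2779] tip [0.4648 0.1315 0.1049] 0.0018321198550346272 [-0.08 -0.14  0.03]
[[-0.921  0.39  -0.001]
 [ 0.39   0.921 -0.001]
 [ 0.001 -0.001 -1.   ]]
wrist tare_top 0.71 [ 0.5014 -0.0597  0.0523] tool cm [-10.82 -16.18   5.27]
wrist print_top 0.62 [0.4637 0.134  0.0578] tool cm [0.2  0.19 4.71]
wrist power_top 0.7 [0.4795 0.0699 0.0551] tool cm [-3.76 -5.1   4.98]
wrist menu_top 0.76 [0.4859 0.0082 0.0578] tool cm [ -6.75 -10.53   4.72]
side tare_top 0.78 [ 0.5029 -0.0601  0.0567] tool cm [-10.98 -16.16   4.83]
side print_top 0.8 [0.4666 0.1331 0.0556] tool cm [-0.11  0.22  4.93]
side power_top 0.64 [0.4734 0.068  0.0517] tool cm [-3.27 -5.51  5.32]
side menu_top 0.6 [0.49   0.0056 0.0536] tool cm [ -7.23 -10.61   5.14]
top tare_top 0.63 [ 0.5031 -0.058   0.0575] tool cm [-10.91 -15.96   4.75]
top print_top 0.53 [0.4666 0.1287 0.0402] tool cm [-0.28 -0.18  6.47]
top power_top 0.5 [0.4884 0.0056 0.0558] tool cm [ -7.08 -10.67   4.92]
top menu_top 0.48 [0.4861 0.0063 0.0555] tool cm [ -6.84 -10.7    4.95]
```

View pics/side3.png

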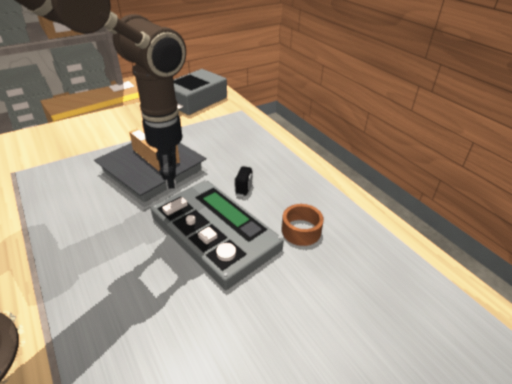

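The side picture shows the tare key up again at px (226,253) and the fingers over the bar key at (174,205).

send_rows:
  increments:
    - [0, 0.1, 1, 0]
    - [0, 0, 1.5, 0]
    - [0, 0, 1.2, 0]
    - [0, 0, 0.6, 0]
    - [0, 0, 0.4, 0]
    - [0, 0, 0.1, 0]
    - [0, 0, 0.1, 0]
    - [0, 0, 0.1, 0]
    - [0, 0, 0.1, 0]
    - [0, 0, 0.1, 0]
    - [0, 0, 0, 0]
    - [0, 0, 0, 0]

```text
time_s: 10.55
position: [0.4659, 0.1328, 0.2264]
eef_rot: [0.625, 3.078, 0.0]
ft_force: [-0.4, -0.9, 3.1]
gripper_width: 0.004
grip_force: 1.6
```

send_rows:
  increments:
    - [0, 0, 0.1, 0]
    - [0, 0, 0.1, 0]
    - [0, 0, 0, 0]
    - [0, 0, 0, 0]
    - [0, 0, 0, 0]
    - [0, 0, 0, 0]

```text
time_s: 11.15
position: [0.4659, 0.1328, 0.2243]
eef_rot: [0.625, 3.078, 0.0]
ft_force: [-1.5, 0.5, 4.4]
gripper_width: -0.001
grip_force: 2.2
```

send_rows:
  increments:
    - [0, 0, 0.1, 0]
    - [0, 0, 0, 0]
    - [0, 0, 0, 0]
    - [0, 0, 0, 0]
    - [0, 0, 0, 0]
    - [0, 0, 0, 0]

```text
time_s: 11.75
position: [0.4659, 0.1328, 0.2235]
eef_rot: [0.625, 3.078, 0.0]
ft_force: [-1.4, -0.7, 6.5]
gripper_width: -0.002
grip_force: 3.2
```

send_rows:
  increments:
    - [0, 0, -0.5, 0]
    - [0, 0, -1, 0]
    - [0, 0, -2, 0]
    - [0, 0, -3, 0]
    - [0, 0, -3, 0]
    - [0, 0, -2, 0]
    - [0, 0, 0, 0]
    - [0, 0, 0, 0]
    - [0, 0, 0, 0]

```text
time_s: 12.65
position: [0.4649, 0.1326, 0.3367]
eef_rot: [-0.625, -3.076, 0.002]
ft_force: [-0.3, 0.1, 0.5]
gripper_width: 0.001
grip_force: 0.0
```

```bash
python3 look.py 4|grep -v top; python3 -c "
from plant import manip
import numpy as np
p=manip.snapshot('side')
print([(t,d['point']) for t in('carton_center','tape_roll_center','measure_center') for d in manip.place_of(t,p)[:1]])"
```

```text
12.65 [0.4649 0.1326 0.3367] tip [0.4644 0.1325 0.1637] 0.0009717626508955482 [-0.27  0.15  0.51]
[[-0.921  0.39  -0.003]
 [ 0.39   0.921 -0.001]
 [ 0.002 -0.002 -1.   ]]
[('carton_center', [0.4984, 0.3519, 0.0764]), ('measure_center', [0.6719, 0.1527, 0.0359])]
```

View pics/side4.png

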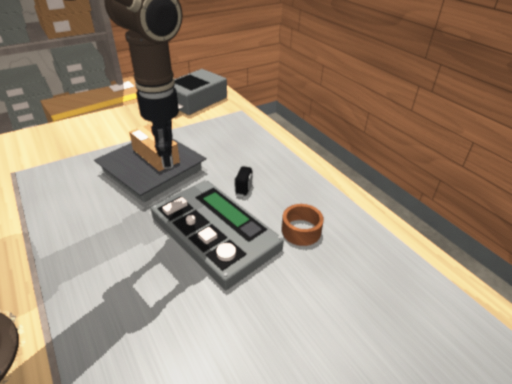

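The picture shows all four keys up, the bar at px (174,205) and the large round at (226,253). The carton, tape measure and tape roll stand where they were, and the hand is clear, so I'm handing in.

```bash
python3 -c "
from plant import manip
print(manip.job_done())"
```

```text
the job is handed in; nothing more can be done
None
```

I pressed and released the tare key, then the print key, with the hand left clear and the job handed in at about 13 s; the last picture shows all four keys up and nothing moved, but no verdict came back.

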